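# Release the charged camera battery and trap it as it springs out

## Task

Release the charged battery, the one in the charger whose lamp is green: press that charger's orange release key down with one finger, with the other finger already waiting a little way in front of the battery's nose, so that the battery springs out of its seat and is stopped by that finger while still on the charger's bed. The program finishes while holding it so: key kept down, battery resting against the other finger. Do not grasp or lift anything, and leave the battery in the red-lamp charger, the camcorder, the drink can and the stapler alone.

Things in the scene. Friction and masses are not known exactly. Their poses are not given: they have to be found in the camera images.
- charger_green: white battery charger fixed to the desk, 140 mm long (its x) x 104 wide, base 20 mm high; green lamp, a 14 mm disc, on its top at (40, -28) mm. Origin: centre of its underside. Its front, the open end where the battery comes out, faces its own -x. The level bed with the battery lies along y = +18 mm; a terminal block 52 mm high stands behind the battery; the key is beside the bed
- bed_green_front (a point): middle of the front edge of the green charger's bed, on its top, 22 mm above the desk, at (-70, 18) mm in the charger's frame. The slippery bed is 42 mm wide and runs from here in the charger's +x; low guide strips 4 mm thick flank it, tops 26 mm above the desk (32 mm from x = -6 to 40)
- seat_green_nose (a point): point on the bed under the nose (front end) of the seated battery, at (-33, 18, 22) mm: 37 mm of bare bed lie ahead of it. A latch tooth 4 mm thick, 3.5 mm high, holds the nose. A spring plate pushes the battery to the charger's -x with 2.6 N (1.4 N after 30 mm, its full stroke): once freed it shoots forward and, if nothing stands in its way, runs off the front edge in about 0.2 s
- key_green (a joint): travel of the green charger's release key in m: 0 up, 0.006 fully down; straight down, spring 1.2 N at the top to 3 N at the bottom plus up to 1 N of rubbing at the latch; the latch frees the battery at about 0.0037; the key springs back when let go
- key_green_top (a point): middle of the top face of the green charger's orange release key, 26 mm (charger's x) x 24 mm; at rest 36 mm above the desk (30 mm fully down), at (-34, -28) mm in the charger's frame, beside the bed; the collar round it is 25 mm high
- pack_green_mid (a point): centre of the battery in the green charger: black camera battery pack, a box 71 mm long (charger's x) x 38.5 wide x 39 high with small grooves along its lower sides, about 0.2 kg, a white label on top; axes as the charger's. Seated it is at (2.5, 18, 41.5) mm in the charger's frame and its x there falls as it comes out
- charger_red: the other charger, of the same make and size, with a red lamp; origin and axes as for the green one. Its battery is still charging
- key_red (a joint): travel of the red charger's release key, as for the green one; to be left alone
- pack_red_mid (a point): centre of the battery in the red charger, same kind; to be left seated
- camcorder_mid (a point): centre of a grey camcorder lying loose on the desk behind the chargers, about 130 mm long (x, lens at -x) x 65 wide x 62 high
- drink_can: green drink can with a yellow band standing loose, 66 mm across, 115 mm high, origin at the centre of its underside
- stapler: blue and black stapler lying loose, 140 mm long (x) x 32 wide x 60 high, origin at the centre of its underside

How it is judged:
By the outcome, as a careful person would: the job done as asked, in the order asked, and still so for the second after the job is handed in, while the arm keeps its last pose, push and grip.
It also fails if it takes over 32 s, if anything falls off the work surface, if the arm or the gripper's body presses on something with over 40 N, if the wrist force passes 120 N, or if a joint passes its speed limit or range.

## Robot

A 6-joint arm with a two-finger parallel gripper is mounted at the origin on the work surface. World frame = base frame: x ahead of the robot, y to its left, z up, the work surface at z = 0. Lengths are in m, angles in rad, forces in N, time in s.
With the tool pointing down it reaches from about 0.35 to 0.775 m from the base axis. Payload 5.5 kg.
Tool frame: the origin (TCP) lies at the very end of the fingers, on their centre line; the grasp point (between the pads) lies env.grasp_offset behind it (env.grasp_offset is the distance from the TCP to the grasp point, in m); x points along the fingers, y is the direction in which the jaws open and shut, and the axes are right-handed (so a half turn about x gives the same grasp; the last joint's range is limited). The gripper opens to 85 mm and grips with 20 to 120 N. Pads are 22 mm wide; open, the fingers measure 114 mm over their backs; the gripper's body (76 mm by 85 mm) begins 54 mm behind the grasp point. The pads swing forward as they close: fully open they stand 13 mm farther back than shut.
Start: joints at [1.114, 0.313, 0.046, 1.304, 0, 1.431], TCP at [0.179, 0.546, 0.231] pointing down, gripper open.
Joint ranges: [-2.76, 2.76], [-0.86, 1.69], [-1.03, 1.26], [-2.2, 2.34], [-1.47, 1.5], [-3.14, 3.14]. Speed limits (rad/s): [2.57, 2.57, 3.14, 3.14, 3.14, 3.14].

## Interface

Orientations are given as a unit quaternion [w, x, y, z].
In Python, from workcell import get_state, viewer, job, env gives the robot as it stands.
- The arm moves only by the tool send_rows, never from a script. Its argument "plan" is a list of rows, each a list of 6 numbers: the shift along the tool's x, y, z in mm, then the turn, a rotation vector about the tool's x, y, z in degrees. A call has exactly 10 rows; each row is the pose to reach, as a shift and turn from the pose commanded when the call began, along the tool's axes at that moment; what a row does not reach only later rows make up. A row lasts 1/8 s, in which the tool goes at most 62.5 mm and 10.7 degrees, less where a joint would pass 70% of its speed; a pose out of reach is approached as far as the arm can. A call with a gripper value outside its range is refused whole. "claw" is the finger opening in mm, from 0 to 85.4, set as the call begins (left out, the last holds). The fingers move at their own pace and stop on an object; "newtons" is the grip in N (left out, the last holds). Time passes only in rows, so rows that repeat a pose let the fingers close, or fill a call up. It gives the time, the measured TCP pose, the force and the opening at its end, in the units of the state.
- get_state(): the state, without advancing time (a new reading comes with each control period).
- viewer.read_camera(name): name is "side" or "top" or "wrist"; returns a dict with "frame" (400x640x3 uint8, blue, green, red), "mtx" (3x3 intrinsics, pixels), "rvec" (rotation vector, rad) and "tvec" (3), from world to camera coordinates, as OpenCV has them. Camera axes: x right, y down, z forward; pixel columns grow to the right and rows downward; lengths in m; the calibration is good to about 2 mm. The wrist camera is an equidistant fisheye: a pixel r from the principal point sees the ray r / f radians off the axis. A picture is of the moment at which its call begins. There is no depth.
- job.hand_in(): hands the job in, once; it reports no verdict.
The state is a dict: "clock": time; "joint_pos": joint angles; "qvel": joint speeds; "tau": joint torques, N m; "tcp_pos": TCP position; "orientation": TCP orientation; "wrist_force": force on the tool from outside, world axes, zero at the start; "ft_torque": the same for the moment, N m; "finger_gap": finger opening in m.
Only numpy, scipy, OpenCV 4.12 (cv2) and the standard library are available. Lean on these libraries where they do the work, as an engineer would, in place of code of your own. Each camera call takes 0.05 s, during which the arm holds its last target.

## Working session

There is one attempt and no reset: what is moved stays moved. The work goes in short steps, Python scripts to look and compute and a tool call to move; the robot and the scene stay as the last step left them, time stands still between calls to the robot, and variables do not carry over. Pictures are saved under pics/ and viewed, and the job is handed in when it is done.

Besides the shell and the picture viewer there is one more tool, called after ">>>" as a command line: name --pt "numbers of a row" for each row, then --argument value for the rest. send_rows: Moves the arm, as the interface text tells. Its arguments: {"type":"object","properties":{"plan":{"type":"array"},"claw":{"type":"number"},"newtons":{"type":"number"}},"required":["plan"]}

```bash
ls; mkdir -p pics; python3 - <<'E'
from workcell import get_state, viewer, job, env
import cv2
print(get_state()); print(env.grasp_offset)
for n in ["side","top","wrist"]:
    d=viewer.read_camera(n); cv2.imwrite(f"pics/{n}0.png",d["frame"]); print(n,d["mtx"].tolist(),d["rvec"],d["tvec"])
E
```

```text
pics
{'clock': 0.0, 'joint_pos': array([1.11437803e+00, 3.13981810e-01, 4.49444912e-02, 1.30358557e+00,
       5.41894033e-06, 1.43117598e+00]), 'qvel': array([ 8.19818391e-04, -2.21441048e-03,  8.04863119e-05, -1.12691709e-03,
        1.90209517e-03, -4.25447022e-04]), 'tau': array([ 9.51954353e-04, -4.80629289e+01,  2.98531240e+01,  1.93438400e-02,
        1.44398487e-04, -8.11577365e-06]), 'tcp_pos': array([0.17891379, 0.54590799, 0.23040534]), 'orientation': array([ 0.69806283,  0.1109204 ,  0.69844574, -0.11215392]), 'wrist_force': array([-0.34808901,  0.19743173, -0.30536235]), 'ft_torque': array([0.01003422, 0.06257396, 0.01593462]), 'finger_gap': 0.0853706225796874}
0.0187
side [[428.8801296112072, 0.0, 312.5683376482511], [0.0, 428.8801296112072, 198.08592271512782], [0.0, 0.0, 1.0]] [ 2.37152446 -0.40018576  0.17167226] [-0.57527373  0.18452726  1.11907126]
top [[412.54502634016666, 0.0, 316.1564032443323], [0.0, 412.54502634016666, 203.96799806532334], [0.0, 0.0, 1.0]] [ 2.11501849 -2.11403954  0.18042347] [-2.92480295e-04  6.38940900e-01  1.18825583e+00]
wrist [[309.70691628693146, 0.0, 324.9136116207249], [0.0, 309.70691628693146, 200.40827401263803], [0.0, 0.0, 1.0]] [-2.34409542 -1.69754718 -0.24682153] [-0.57425673 -0.0360029   0.37886754]
```

View pics/side0.png

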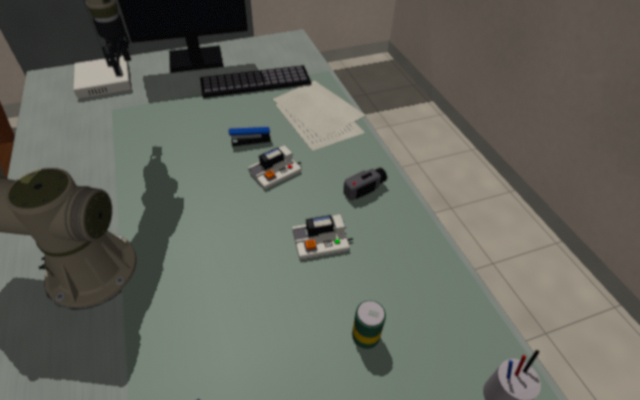

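View pics/top0.png

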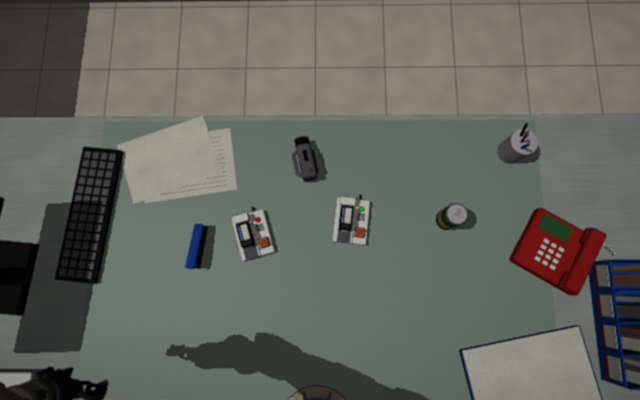

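View pics/wrist0.png

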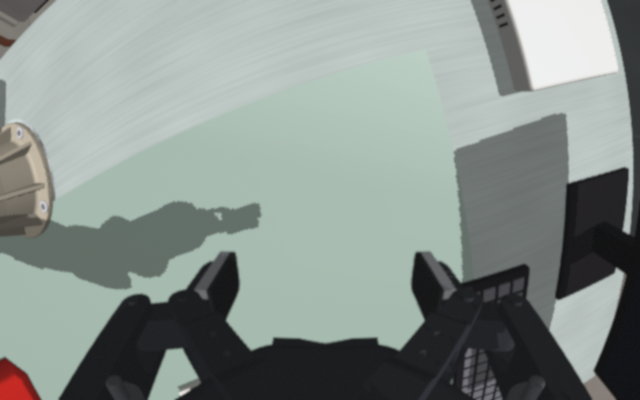

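The side view shows the green-lamp charger at about (322,235), with its lamp at (337,241) and key at (310,244). In the top view it is at (352,221), with its lamp at (362,210) and key at (360,232). The red-lamp charger, stapler, camcorder and can all stand clear of it. Next I'll get a coarse pose from these two views.

```bash
cat > h.py <<'E'
from workcell import get_state, viewer, job, env
import cv2, numpy as np
from scipy.spatial.transform import Rotation as R
def Rq(q): return R.from_quat([q[1],q[2],q[3],q[0]])
def ray(d,uv,fish=False):
    K=d["mtx"];M=cv2.Rodrigues(np.array(d["rvec"]))[0];t=np.array(d["tvec"]).ravel()
    x=(uv[0]-K[0,2])/K[0,0];y=(uv[1]-K[1,2])/K[1,1]
    if fish:
        r=np.hypot(x,y); v=np.array([np.sin(r)*x/r,np.sin(r)*y/r,np.cos(r)]) if r>1e-9 else np.array([0,0,1.])
    else: v=np.array([x,y,1.])
    return -M.T@t, M.T@(v/np.linalg.norm(v))
def onz(d,uv,z,fish=False):
    c,v=ray(d,uv,fish); return c+v*(z-c[2])/v[2]
def tri(rs):
    A=np.zeros((3,3));b=np.zeros(3)
    for c,v in rs:
        P=np.eye(3)-np.outer(v,v);A+=P;b+=P@c
    return np.linalg.solve(A,b)
def blobs(im,kind,amin=3):
    h=cv2.cvtColor(im,cv2.COLOR_BGR2HSV)
    lo,hi={"green":((50,150,90),(75,255,255)),"orange":((5,140,90),(18,255,255))}[kind]
    m=cv2.inRange(h,lo,hi);n,l,s,c=cv2.connectedComponentsWithStats(m)
    return [(s[i,4],c[i].round(1).tolist()) for i in range(1,n) if s[i,4]>=amin]
E
python3 - <<'E'
from h import *
s=get_state();print(Rq(s["orientation"]).as_matrix().round(3))
D={n:viewer.read_camera(n) for n in("side","top")}
for n in D:
    for k in("green","orange"): print(n,k,blobs(D[n]["frame"],k))
E
```

```text
[[-0.001  0.312  0.95 ]
 [-0.001  0.95  -0.312]
 [-1.    -0.001 -0.   ]]
side green [(np.int32(11), [336.6, 240.9])]
side orange [(np.int32(57), [269.0, 173.6]), (np.int32(84), [310.2, 243.7])]
top green [(np.int32(13), [361.4, 208.6])]
top orange [(np.int32(68), [359.5, 231.8]), (np.int32(64), [263.1, 242.0])]
```

```bash
python3 - <<'E'
from h import *
D={n:viewer.read_camera(n) for n in("side","top")}
for nm,a,b,z in(("lamp",(336.6,240.9),(361.4,208.6),.021),("key",(310.2,243.7),(359.5,231.8),.035)):
    print(nm,tri([ray(D["side"],a),ray(D["top"],b)]),onz(D["side"],a,z),onz(D["top"],b,z))
E
```

```text
lamp [ 0.63015944 -0.13957053  0.0246712 ] [ 0.6305691  -0.13702579  0.021     ] [ 0.63158271 -0.14006643  0.021     ]
key [ 0.55700048 -0.13169035  0.0338866 ] [ 0.55622692 -0.13243302  0.035     ] [ 0.55735148 -0.1316776   0.035     ]
```

```bash
python3 - <<'E'
from h import *
d=viewer.read_camera("wrist");s=get_state();Q=Rq(s["orientation"])
c,v=ray(d,(324.91361,200.408274),True)
print("cam in tool",Q.inv().apply(c-s["tcp_pos"]),"axis",Q.inv().apply(v))
ex=np.array([.630-.557,-.1396-.1317*-1]);print(ex,np.linalg.norm(ex))
ex/=np.linalg.norm(ex);ey=np.array([-ex[1],ex[0]])
o=np.array([.557,-.1317])+.034*ex+.028*ey;print("o",o,ex)
t=o-.045*ex-.005*ey; print("target",t)
D=np.array([*t,.2])-s["tcp_pos"]; print("shift tool mm",Q.inv().apply(D)*1000)
yd=-19*ex+50*ey; print("jaw ang",np.degrees(np.arctan2(yd[1],yd[0])))
E
```

```text
cam in tool [-0.14155563  0.00022969 -0.07395401] axis [ 9.57776757e-01 -6.02508816e-04  2.87512296e-01]
[ 0.073  -0.0079] 0.07342622147434794
o [ 0.59381519 -0.10752063] [ 0.99419524 -0.10759099]
target [ 0.54853845 -0.10765001]
shift tool mm [  31.26460406 -506.32405574  554.77265376]
jaw ang 104.63032566891312
```

>>> send_rows --pt "2 -35 40 -3 0 0" --pt "5 -75 83 -6 0 0" --pt "7 -115 127 -9 0 0" --pt "10 -156 171 -12 0 0" --pt "12 -197 215 -16 0 0" --pt "15 -238 260 -20 0 0" --pt "18 -279 305 -24 0 0" --pt "21 -320 350 -28 0 0" --pt "24 -361 395 -31 0 0" --pt "27 -402 440 -33 0 0" --claw 36

```text
clock: 1.65
tcp_pos: [0.4729, 0.0254, 0.2046]
orientation: [0.702, -0.092, 0.701, 0.092]
wrist_force: [1.0, 0.3, -0.7]
finger_gap: 0.0358
```

>>> send_rows --pt "5 -38 10 0 0 0" --pt "10 -75 19 0 0 0" --pt "18 -112 29 0 0 0" --pt "25 -138 36 0 0 0" --pt "30 -148 38 0 0 0" --pt "30 -148 38 0 0 0" --pt "30 -148 38 0 0 0" --pt "30 -148 38 0 0 0" --pt "30 -148 38 0 0 0" --pt "30 -148 38 0 0 0"

```text
clock: 2.9
tcp_pos: [0.5467, -0.1056, 0.1746]
orientation: [0.701, -0.092, 0.701, 0.092]
wrist_force: [-0.2, -0.4, 0.2]
finger_gap: 0.0359
```

```bash
python3 - <<'E'
from h import *
s=get_state();print(s["clock"],s["tcp_pos"],s["orientation"],s["wrist_force"],s["joint_pos"].round(3))
d=viewer.read_camera("wrist");cv2.imwrite("pics/w1.png",d["frame"])
import pickle;pickle.dump((s,d),open("w1.pkl","wb"))
for k in("green","orange"): print(k,blobs(d["frame"],k,20))
E
```

```text
2.9 [ 0.5466911  -0.10563049  0.1745515 ] [ 0.70130438 -0.09157082  0.70100595  0.09152924] [-0.23824931 -0.43775563  0.1948938 ] [-0.335  0.3   -0.112  1.158  0.    -0.595]
green []
orange [(np.int32(670), [298.0, 191.0]), (np.int32(357), [543.7, 228.7])]
```

View pics/w1.png

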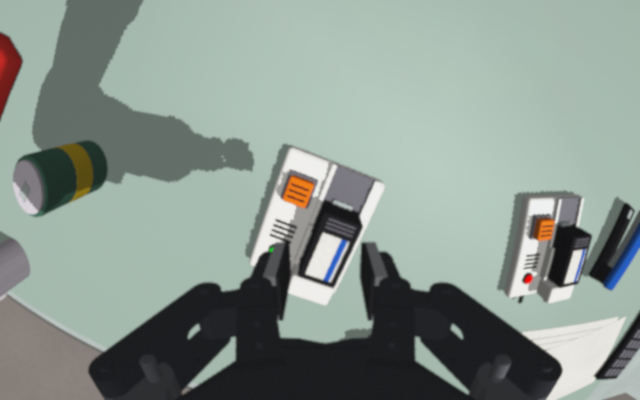

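The wrist view shows the green charger in the middle, with its front edge up from (288,147) to (384,182), the key at (298,191) and the battery label at (325,255). The left finger is on the key side and the right finger on the battery side. I'll zoom in for corner points.

```bash
python3 - <<'E'
from h import *
import pickle;s,d=pickle.load(open("w1.pkl","rb"))
im=d["frame"][130:330,230:430];cv2.imwrite("pics/w1z.png",cv2.resize(im,None,fx=3,fy=3,interpolation=cv2.INTER_CUBIC))
h=cv2.cvtColor(d["frame"],cv2.COLOR_BGR2HSV);m=cv2.inRange(h,(3,140,60),(20,255,255))
m[:,400:]=0
m=cv2.morphologyEx(m,cv2.MORPH_CLOSE,np.ones((5,5)))
c=max(cv2.findContours(m,0,2)[0],key=cv2.contourArea);r=cv2.minAreaRect(c);print(r)
for p in cv2.boxPoints(r): print(p,onz(d,p,.036,True))
E
```

```text
((297.9355773925781, 191.16751098632812), (25.84649085998535, 26.92342758178711), 21.037511825561523)
[281.04123 199.09277] [ 0.56607238 -0.14312926  0.036     ]
[290.7062 173.9639] [ 0.54004525 -0.13971731  0.036     ]
[314.82993 183.24225] [ 0.54295013 -0.11585732  0.036     ]
[305.16495 208.37112] [ 0.56915189 -0.11869059  0.036     ]
```

View pics/w1z.png

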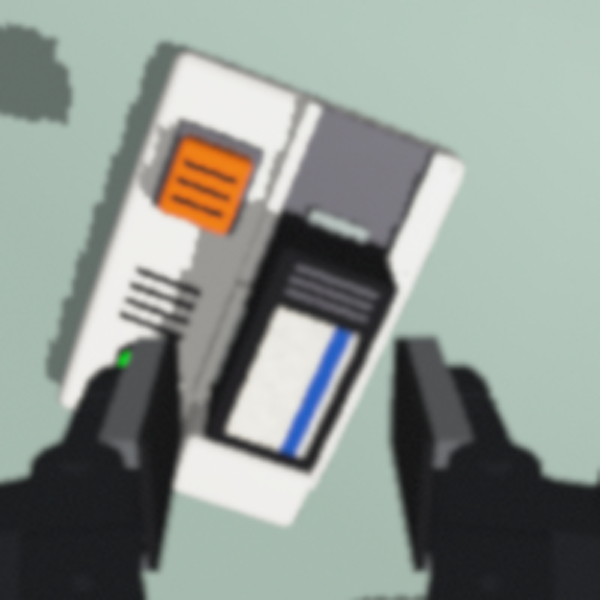

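```bash
python3 - <<'E'
from h import *
import pickle;s,d=pickle.load(open("w1.pkl","rb"))
P=lambda x,y,z:onz(d,(230+x/3-1/3,130+y/3-1/3),z,True)
fl=P(180,50,.020);fr=P(465,160,.020);bl=P(65,395,.02)
print(fl,fr,bl,np.linalg.norm(fr-fl))
e=fr-fl;print("yaw from front",np.degrees(np.arctan2(-e[0],e[1])));e=bl-fl;print("yaw from side",np.degrees(np.arctan2(e[1],e[0])))
print("key",P(208,186,.036),"lamp",P(125,359,.02),"nose top L/R",P(288,212,.061),P(385,256,.061),"tooth",P(337,224,.0255))
y=np.radians(-6.9);ex=np.array([np.cos(y),np.sin(y)]);ey=np.array([-ex[1],ex[0]])
k=np.array([.5546,-.1293]);o=k+.034*ex+.028*ey;print("o from key",o)
m=((fl+fr)/2)[:2];print("o from front",m+.07*ex)
E
```

```text
[ 0.51749035 -0.14796592  0.02      ] [ 0.52861105 -0.04843114  0.02      ] [ 0.64955944 -0.1615223   0.02      ] 0.10015408942829652
yaw from front -6.375039028885518
yaw from side -5.8606633572215285
key [ 0.55461175 -0.12823599  0.036     ] lamp [ 0.62876216 -0.14266276  0.02      ] nose top L/R [ 0.54917396 -0.10384152  0.061     ] [ 0.5548934  -0.07298984  0.061     ] tooth [ 0.55931532 -0.08440863  0.0255    ]
o from key [ 0.59171758 -0.10558745]
o from front [ 0.59254371 -0.10660811]
```

```bash
python3 - <<'E'
from h import *
import pickle;s,d=pickle.load(open("w1.pkl","rb"))
Q=Rq(s["orientation"])
im=d["frame"][200:340,230:430];im=cv2.convertScaleAbs(im,alpha=2.5,beta=30);cv2.imwrite("pics/w1f.png",cv2.resize(im,None,fx=4,fy=4,interpolation=cv2.INTER_CUBIC))
for x,y,yy in((178,338,-.018),(397,340,.018)):
    c,v=ray(d,(230+x/3-.33,130+y/3-.33),True)
    c=Q.inv().apply(c-s["tcp_pos"]);v=Q.inv().apply(v);t=(yy-c[1])/v[1];p=c+t*v;print(p*1000)
    for xo in(150,435):
        pass
c,v=ray(d,(230+435/3-.33,130+340/3-.33),True);c=Q.inv().apply(c-s["tcp_pos"]);v=Q.inv().apply(v);t=(p[2]-c[2])/v[2];print((c+t*v)*1000)
E
```

```text
[  2.74265002 -18.          -7.94891179]
[ -8.39948001  18.         -12.63882312]
[ -8.59877512  24.06486628 -12.63882312]
```

View pics/w1f.png

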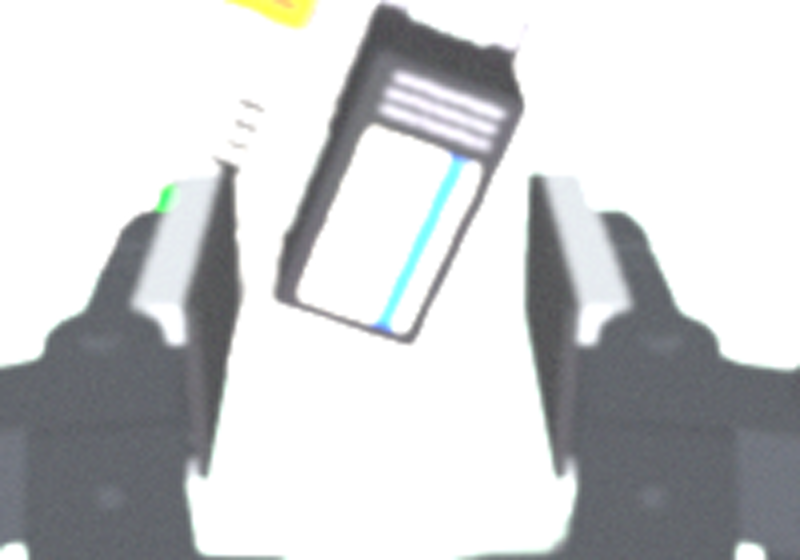

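The key, front edge and tooth all agree: origin about (0.592, -0.106), yaw about -6.5°. The present xy and yaw already put one pad over the key and the other 10 mm ahead of the nose. I'll open to 42 mm, descend to just above, and check.

>>> send_rows --pt "12 0 0 0 0 0" --pt "30 0 0 0 0 0" --pt "50 0 0 0 0 0" --pt "70 0 0 0 0 0" --pt "90 0 0 0 0 0" --pt "105 0 0 0 0 0" --pt "115 0 0 0 0 0" --pt "120 0 0 0 0 0" --pt "120 0 0 0 0 0" --pt "120 0 0 0 0 0" --claw 42

```text
clock: 4.2
tcp_pos: [0.5472, -0.1061, 0.0549]
orientation: [0.702, -0.092, 0.701, 0.091]
wrist_force: [-0.2, 0.5, 0.6]
finger_gap: 0.0418
```

```bash
python3 - <<'E'
from h import *
s=get_state();print(s["clock"],s["tcp_pos"],s["orientation"],s["wrist_force"],s["finger_gap"])
d=viewer.read_camera("wrist");import pickle;pickle.dump((s,d),open("w2.pkl","wb"))
im=d["frame"][80:380,180:480];cv2.imwrite("pics/w2z.png",cv2.resize(cv2.convertScaleAbs(im,alpha=1.3,beta=15),None,fx=2,fy=2,interpolation=cv2.INTER_CUBIC))
d=viewer.read_camera("side");im=d["frame"][170:290,240:400];cv2.imwrite("pics/s2z.png",cv2.resize(im,None,fx=4,fy=4,interpolation=cv2.INTER_CUBIC))
E
```

```text
4.2 [ 0.54723333 -0.10613756  0.05492383] [ 0.70160111 -0.0915146   0.70075996  0.09119444] [-0.15792137  0.51143122  0.64418652] 0.04178572117850302
```

View pics/w2z.png

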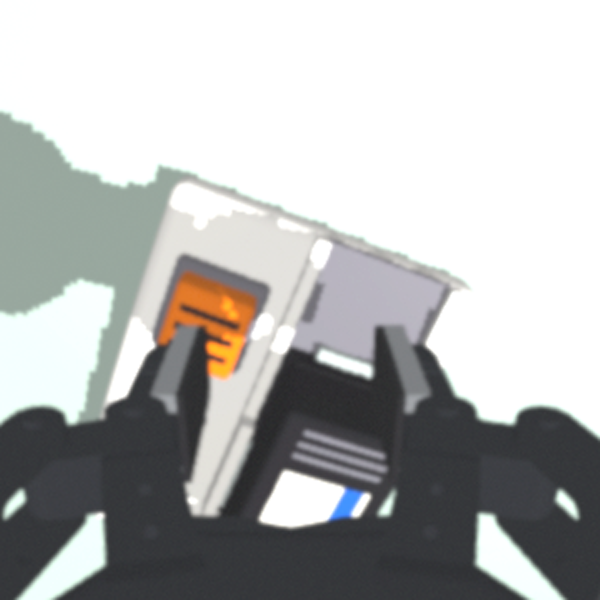

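View pics/s2z.png

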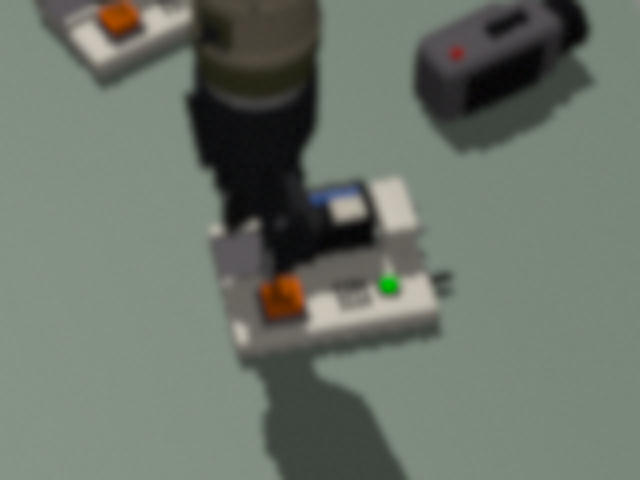

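The fingers are over the scene: the left pad's tip at zoom (185,327) beside the key, and the right pad's tip at (385,327) ahead of the nose. The nose edges are dark there, so I'll brighten the picture and mark the expected points.

```bash
cat >> h.py <<'E'
def proj(d,P):
    M=cv2.Rodrigues(np.array(d["rvec"]))[0];t=np.array(d["tvec"]).ravel();p=M@np.asarray(P)+t
    th=np.arctan2(np.hypot(p[0],p[1]),p[2]);K=d["mtx"];n=np.hypot(p[0],p[1])
    return np.array([K[0,2]+K[0,0]*th*p[0]/n,K[1,2]+K[1,1]*th*p[1]/n])
Y=np.radians(-6.4);O=np.array([.592,-.106,0]);CR=np.array([[np.cos(Y),-np.sin(Y),0],[np.sin(Y),np.cos(Y),0],[0,0,1]])
def W(x,y,z): return O+CR@np.array([x,y,z])/1000
E
python3 - <<'E'
from h import *
import pickle;s,d=pickle.load(open("w2.pkl","rb"))
Q=Rq(s["orientation"]);y=Q.apply([0,1,0]);print("jaw rel charger y deg",np.degrees(np.arctan2(y[1],y[0]))-90+6.4)
f=4;x0,y0=230,160
im=d["frame"][y0:y0+150,x0:x0+200];im=(255*(im/255.)**.45).astype(np.uint8);im=cv2.resize(im,None,fx=f,fy=f,interpolation=cv2.INTER_CUBIC)
def mk(P,c):
    u=proj(d,P);cv2.circle(im,tuple(int(v) for v in ((u-[x0,y0]+.5)*f)),4,c,-1)
for p in((-33,-1.25,61),(-33,37.25,61),(-33,-1.25,24),(-33,37.25,24)): mk(W(*p),(0,0,255))
for p in((-47,-40,36),(-47,-16,36),(-21,-16,36),(-21,-40,36),(-70,52,20),(-70,-52,20)): mk(W(*p),(255,0,255))
for sg in(-1,1):
    for a in(21,28):
        for z in(-11,11):
            p=np.array([-6,sg*a,z])/1000;P=s["tcp_pos"]+Q.apply(p);mk(P,(0,200,0));c=CR.T@(P-O);print(sg,(c*1000).round(1))
cv2.imwrite("pics/w2m.png",im)
E
```

```text
jaw rel charger y deg 21.246115108089946
-1 [-47.1 -28.7  60.9]
-1 [-26.6 -20.7  60.9]
-1 [-44.6 -35.2  60.9]
-1 [-24.1 -27.2  61. ]
1 [-62.3  10.5  60.9]
1 [-41.8  18.4  60.9]
1 [-64.9  17.   60.9]
1 [-44.4  25.   60.9]
```

View pics/w2m.png

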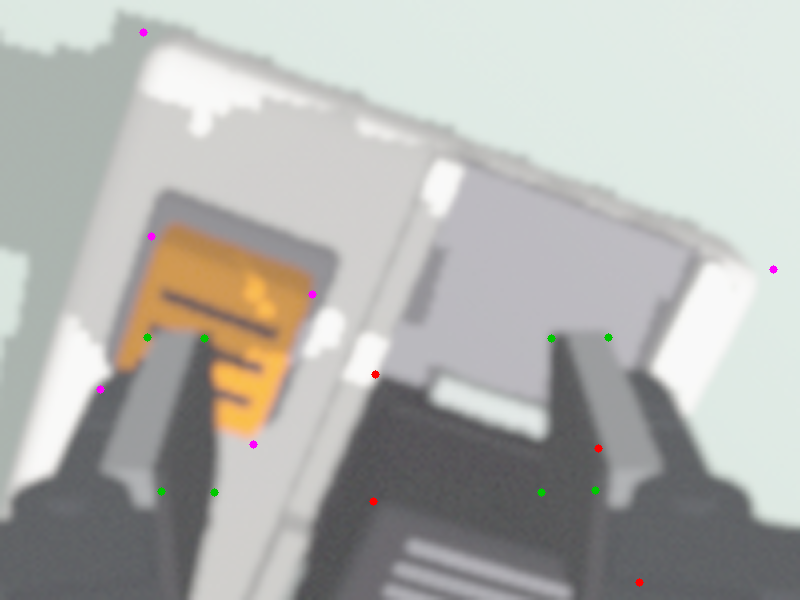

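The marks agree with the picture to about 1 mm. The key pad lies inside the key's face, and the stop pad's nearest corner is at (-42, 18), about 9 mm ahead of the nose. I'll go down to just above the key.

>>> send_rows --pt "5 0 0 0 0 0" --pt "11 0 0 0 0 0" --pt "17 0 0 0 0 0" --pt "20 0 0 0 0 0" --pt "22 0 0 0 0 0" --pt "22 0 0 0 0 0" --pt "22 0 0 0 0 0" --pt "22 0 0 0 0 0" --pt "22 0 0 0 0 0" --pt "22 0 0 0 0 0"

```text
clock: 5.55
tcp_pos: [0.5469, -0.106, 0.0324]
orientation: [0.701, -0.091, 0.701, 0.091]
wrist_force: [0.1, -0.2, 2.0]
finger_gap: 0.0419
```

```bash
python3 - <<'E'
from h import *
s=get_state();print(s["clock"],s["tcp_pos"],s["wrist_force"],s["ft_torque"])
d=viewer.read_camera("wrist")
im=d["frame"][160:310,230:430];im=(255*(im/255.)**.45).astype(np.uint8);cv2.imwrite("pics/w3.png",cv2.resize(im,None,fx=4,fy=4,interpolation=cv2.INTER_CUBIC))
s=get_state();print(s["wrist_force"],s["ft_torque"])
E
```

```text
5.55 [ 0.5469181  -0.1060284   0.03242258] [ 0.11891297 -0.18651695  1.9581802 ] [-0.03378879  0.00422067  0.00703861]
[0.12973332 0.64187966 0.56429626] [-0.02658448  0.05200659 -0.02683866]
```

View pics/w3.png

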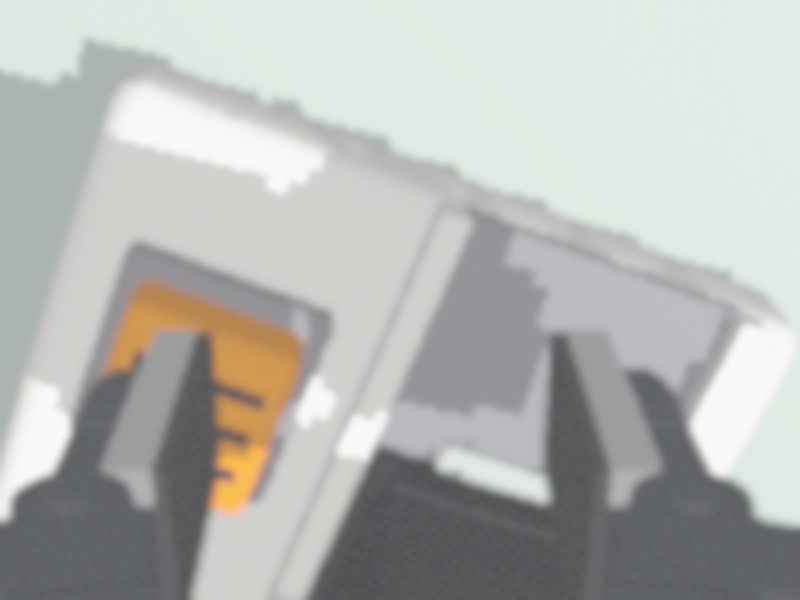

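The left pad's tip, at (150–210, 330), is inside the key's face. The stop pad stands ahead of the white tooth at (490,470), with the battery still seated. Now I'll press slowly.

>>> send_rows --pt "1 0 0 0 0 0" --pt "2 0 0 0 0 0" --pt "3 0 0 0 0 0" --pt "4 0 0 0 0 0" --pt "5 0 0 0 0 0" --pt "6 0 0 0 0 0" --pt "7 0 0 0 0 0" --pt "7 0 0 0 0 0" --pt "7 0 0 0 0 0" --pt "7 0 0 0 0 0"

```text
clock: 6.85
tcp_pos: [0.5467, -0.1061, 0.0277]
orientation: [0.702, -0.092, 0.701, 0.091]
wrist_force: [-8.1, 2.6, 21.7]
finger_gap: 0.0418
```

```bash
python3 - <<'E'
from h import *
s=get_state();print(s["clock"],s["tcp_pos"],s["wrist_force"],s["ft_torque"])
d=viewer.read_camera("wrist")
im=d["frame"][160:310,230:430];im=(255*(im/255.)**.45).astype(np.uint8);cv2.imwrite("pics/w4.png",cv2.resize(im,None,fx=4,fy=4,interpolation=cv2.INTER_CUBIC))
s=get_state();print(s["wrist_force"],s["ft_torque"])
E
```

```text
6.85 [ 0.54672698 -0.10609528  0.0277457 ] [-8.06642772  2.56657576 21.6711384 ] [ 0.04080198  1.41704772 -0.05365958]
[-7.67883796  2.5690875  21.82617414] [ 0.06998879  1.39935822 -0.03671293]
```

View pics/w4.png

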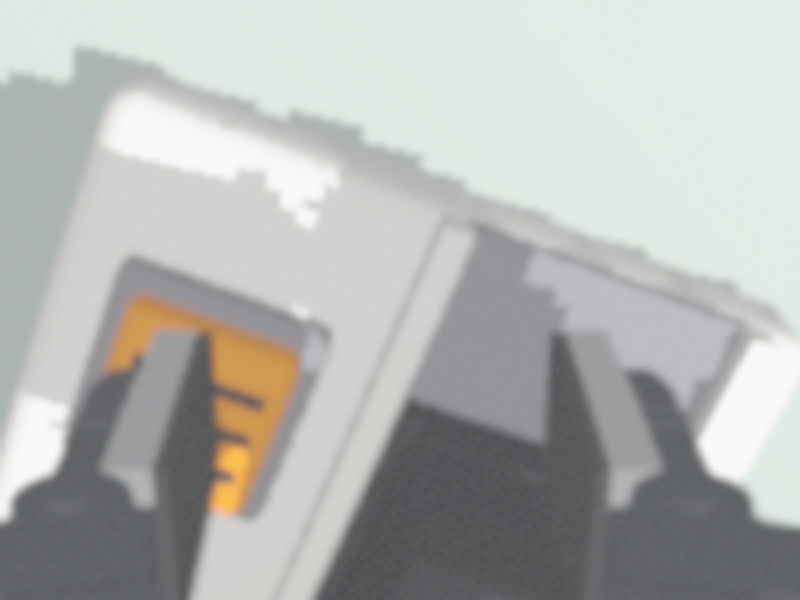

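The battery has sprung forward: the tooth is now covered and the nose edge reaches the stop pad at (545,440). The key is at its bottom stop with 22 N, which is more than needed. I'll ease off 1.5 mm, keeping it fully down.

>>> send_rows --pt "-0.5 0 0 0 0 0" --pt "-1 0 0 0 0 0" --pt "-1.5 0 0 0 0 0" --pt "-1.5 0 0 0 0 0" --pt "-1.5 0 0 0 0 0" --pt "-1.5 0 0 0 0 0" --pt "-1.5 0 0 0 0 0" --pt "-1.5 0 0 0 0 0" --pt "-1.5 0 0 0 0 0" --pt "-1.5 0 0 0 0 0"

```text
clock: 8.15
tcp_pos: [0.5467, -0.106, 0.028]
orientation: [0.701, -0.092, 0.701, 0.091]
wrist_force: [-5.3, 1.1, 11.8]
finger_gap: 0.0421
```

```bash
python3 - <<'E'
from h import *
s=get_state();print(s["clock"],s["tcp_pos"],s["wrist_force"],s["ft_torque"],s["finger_gap"])
d=viewer.read_camera("wrist")
im=d["frame"][160:310,230:430];im=(255*(im/255.)**.45).astype(np.uint8);im=cv2.resize(im,None,fx=4,fy=4,interpolation=cv2.INTER_CUBIC)
Q=Rq(s["orientation"])
for a in(21,28):
  for z in(-11,11):
    P=s["tcp_pos"]+Q.apply(np.array([-2.3,a,z])/1000);print((CR.T@(P-O)*1000).round(1))
def mk(P,c):
    u=proj(d,P);cv2.circle(im,tuple(int(v) for v in ((u-[230,160]+.5)*4)),4,c,-1)
cv2.imwrite("pics/w5.png",im)
# nose bottom line: visible bed/battery boundary
for p in((415,402),(480,423),(540,442)):
    w=onz(d,(230+p[0]/4-.4,160+p[1]/4-.4),.023,True);print("nose",(CR.T@(w-O)*1000).round(1))
for k in("side","top"):
    e=viewer.read_camera(k);cv2.imwrite(f"pics/{k}5.png",e["frame"])
    a,b=((240,170) if k=="side" else (290,170));z=e["frame"][b:b+120,a:a+160];cv2.imwrite(f"pics/{k}5z.png",cv2.resize(z,None,fx=4,fy=4,interpolation=cv2.INTER_CUBIC))
s=get_state();print(s["wrist_force"])
E
```

```text
8.15 [ 0.54665919 -0.10600286  0.02796884] [-5.32991795  1.11968639 11.75120278] [-0.05924284  0.83040261  0.01693956] 0.04207400833178686
[-62.9  10.5  30.3]
[-42.4  18.5  30.3]
[-65.5  17.1  30.2]
[-45.   25.   30.3]
nose [-43.6   0.7  23. ]
nose [-43.7  10.1  23. ]
nose [-43.9  18.9  23. ]
[-3.84486012  1.68711733 12.85539074]
```

View pics/w5.png

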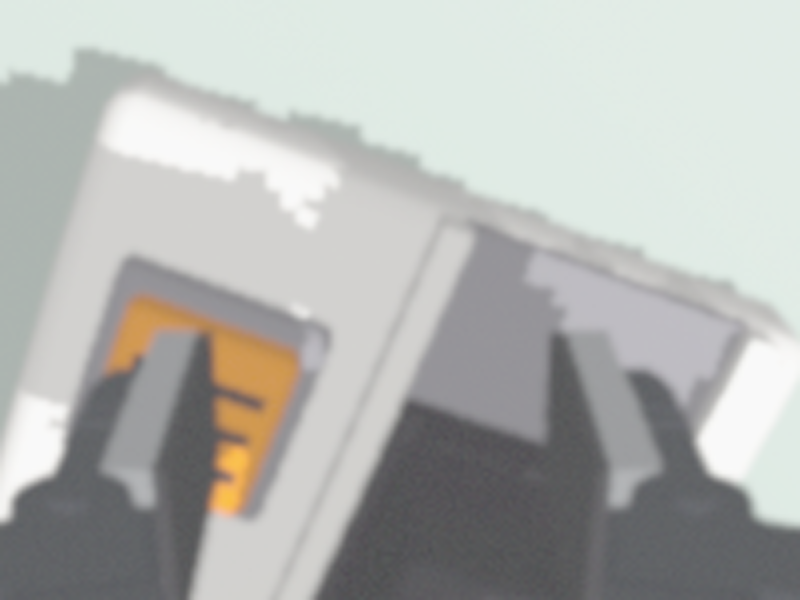

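View pics/side5z.png

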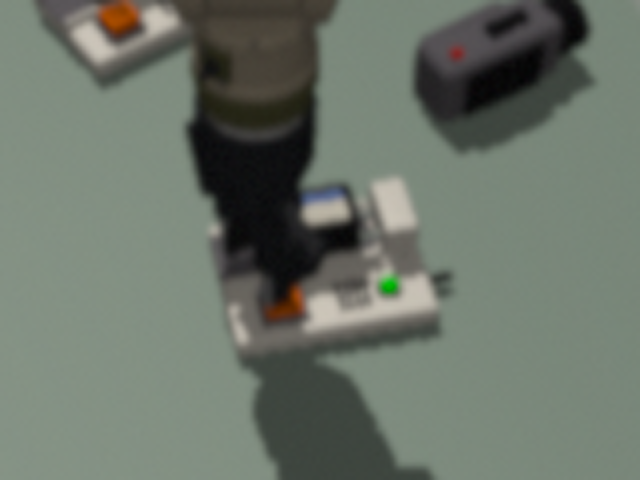

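The battery's nose is now at x ≈ -43.6 mm, 10 mm out and against the pad corner (≈ -42.4). It is still on the bed, with a visible gap behind it in the side view. The key is at its bottom stop with about 12 N, and the camcorder and red charger look untouched. Handing in.

```bash
python3 - <<'E'
from h import *
s=get_state();print(s["clock"],s["tcp_pos"],s["wrist_force"],abs(s["qvel"]).max())
print(job.hand_in())
E
```

```text
8.3 [ 0.54668287 -0.10605331  0.02798282] [-3.84486012  1.68711733 12.85539074] 0.0012728553295720132
the job is handed in; nothing more can be done
None
```

The job is handed in at 8.3 s: the green charger's battery is released and resting against the waiting finger, with the key held down.

I located the green-lamp charger from the side, top and wrist views. I set the fingers 42 mm apart, with one over the orange key and the other about 9 mm ahead of the battery's nose. Then I pressed straight down slowly, and eased off from about 22 N to 12 N once the key was at its bottom stop.

- **Battery:** its nose had moved from -33 to about -43.6 mm in the charger's frame, against the stop finger's corner at about -42.4 mm. That difference is within the measuring error, and about 26 mm of bed is left ahead of the nose. The latch tooth is covered, and the side view shows a gap behind the battery.
- **Key:** the fingertip was at about 30 mm, which is the fully-down height. That height comes from the point where the force rose sharply, because I had first estimated the fingertip about 4 mm higher.
- **Forces:** just before hand-in the wrist read about 13 N upward and 4 N sideways, more than the battery's spring alone would give. I take the excess to be rubbing at the key, but did not check it.
- **Other objects:** the red charger and the camcorder looked unmoved in the close-up side view. I did not re-check the can or the stapler, but the arm did not go near them while it was low.

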